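# Right a round-bottomed vase in its ring and slide its board under the drying shelf

### The arm

A 6-joint arm with a two-finger parallel gripper is mounted at the origin on a cart in front of the work surface, level with it; the furniture and walls round the work are solid. World frame = base frame: x ahead of the robot, y to its left, z up, the work surface at z = 0. Lengths are in m, angles in rad, forces in N, time in s.
With the tool pointing down it reaches from about 0.35 to 0.975 m from the base axis. Payload 4.9 kg.
Tool frame: the origin (TCP) lies midway between the tips of the shut fingers; the grasp point (between the pads) lies 19 mm behind it; z points along the fingers, y is the line along which they close (so a half turn about z gives the same grasp; the last joint's range is limited). The gripper opens to 85 mm and grips with 20 to 120 N. Pads are 22 mm wide; open, the fingers measure 114 mm over their backs; the gripper's body (76 mm by 85 mm) begins 54 mm behind the grasp point. The pads swing forward as they close: fully open they stand 13 mm farther back than shut.
Start: joints at [-1.333, 0.053, 1.613, -0, 1.476, -0.119], TCP at [0.218, -0.586, 0.231] pointing down, gripper open.
Joint ranges: [-3.01, 3.01], [-1.01, 2.22], [0.06, 2.58], [-1.02, 4.17], [0.09, 2.62], [-3.14, 3.14]. Speed limits (rad/s): [2.57, 2.57, 3.14, 3.14, 3.14, 3.14].

### API

Orientations are given as a rotation vector (axis times angle).
In Python, from station import ctrl, optics, job gives the robot as it stands.
- The arm moves only by the shell command python3 -m jog 'ROWS' [OPENING] [FORCE]. ROWS is JSON, a list of rows, each a list of 2 entries, a list of its own where there are three numbers: the shift along the tool's x, y, z in m, then the turn, a rotation vector about the tool's x, y, z in rad. A call has 1 to 5 rows; each row is the pose to reach, as a shift and turn from the pose commanded when the call began, along the tool's axes at that moment; what a row does not reach only later rows make up. A row lasts 1/10 s, in which the tool goes at most 50 mm and 8.59 degrees, less where a joint would pass 70% of its speed; a pose out of reach is approached as far as the arm can. A call with a gripper value outside its range is refused whole. OPENING is the opening, from 0 (shut) to 1 (fully open), set as the call begins (- or left out, the last holds). The fingers move at their own pace and stop on an object; FORCE is the grip in N (left out, the last holds). Time passes only in rows, so rows that repeat a pose let the fingers close. It gives the time, the measured TCP pose, the force, the opening and the grip force at its end, in the units of the state.
- ctrl.get_obs(): the state, without advancing time (a new reading comes with each control period).
- optics.get_image(name): name is "side" or "top" or "wrist"; returns a dict with "image" (400x640x3 uint8, blue, green, red), "fx", "fy", "cx", "cy" (pixels), "rvec" (rotation vector, rad) and "tvec" (3), from world to camera coordinates, as OpenCV has them; the wrist camera has in their place "mount" (4x4, takes a point from camera to tool coordinates, whose origin is the TCP and whose axes are the flange's). Camera axes: x right, y down, z forward; pixel columns grow to the right and rows downward; lengths in m; the calibration is good to about 2 mm. A picture is of the moment at which its call begins: read the wrist's pose just before it. There is no depth.
- job.finish_job(): hands the job in; it is judged then, once.
The state is a dict: "t": time; "q": joint angles; "dq": joint speeds; "effort": joint torques, N m; "tool_pos": TCP position; "tool_rot": TCP orientation; "contact_force": force on the tool from outside, world axes, zero at the start; "wrist_torque": the same for the moment, N m; "opening": finger opening in m; "grip_force": force on a finger pad.
Only numpy, scipy, OpenCV 4.12 (cv2) and the standard library are available. Lean on these libraries where they do the work, as an engineer would, in place of code of your own. Each camera call takes 0.05 s, during which the arm holds its last target. There are 200 camera calls.

### The job

The round-bottomed vase is leaning over in the cork ring on its ware board. Tip it upright so that it sits level and centred in the ring, without lifting it out, and let go of it; only then slide the board under the low drying shelf, straight in between the side panels until its back edge meets the stop strip, and let go. The vase must stay upright and must not touch the shelf, and the other things on the table stay where they are.

Things in the scene. Friction and masses are not known exactly. Their poses are not given: they have to be found in the camera images.
- vase: Glazed white round-bottomed vase, 0.35 kg: a ball 80 mm in diameter with a neck 28 mm thick on it. Origin at the ball's centre (59 mm above the table when seated); z runs up through the neck; the same all round z. It starts leaning 26 degrees in any direction; it turns in the ring with light friction and stays at whatever lean it is left: it does not spring back or right itself.
- vase_mouth (a point): Centre of the vase's mouth (closed, not hollow), 73 mm from the ball's centre along the vase's z. Neck from 35 to 73 mm above the ball's centre, lip 33 mm wide, slippery glaze (friction 0.4). Upright: this point straight above the ball's centre, 132 mm above the table. A sideways push of 1 to 2.5 N high on the neck turns the vase (the neck rises with it); pushed low it may roll out.
- ware_board: Loose plywood ware board, 210 mm (x) by 120 mm (y) by 12 mm thick, 0.6 kg, lying flat on the table; waxed below, it slides at 2 to 5 N (more if pressed down). Origin at the centre of its underside; x points from the pull bar towards the ring, away from the robot. The cork ring (82 mm outside, 54 mm inside, top 33 mm above the table) is fixed on it 53 mm ahead of the origin along x.
- ring_centre (a point): Centre of the cork ring at the height of its top, 33 mm above the table, fixed on the ware board at x = +53 mm from the board's origin. The seated ball's centre lies 26 mm straight above it.
- pull_bar (a point): Middle of the upright wooden pull bar at the front of the ware board, at x = -92 mm from the board's origin, 32 mm above the table. 14 mm thick along the board's x, 70 mm long along y, from the board's top (12 mm above the table) up to 47 mm; the board's front edge is 6 mm in front of it. It stays outside: 80 mm before the shelf's front edge when the board is home.
- drying_shelf: Fixed low wooden shelf, a tunnel open to the robot. Origin on the table below the middle of its front edge; x points straight in. Top board 134 (x) by 220 mm (y), underside 155 and upper side 169 mm high, thin tiles on it; side panels' inner faces at y = +-89 mm. At the back a stop strip 24 mm high, its face at x = 117 mm: with the board against it the board's origin is at x = +12 mm.
- dark_pot: Bystander: dark brown round pot, 70 mm wide and 65 mm high, on the table to the left of the board. Origin at the centre of its underside.
- paint_jar: Bystander: white jar with a white cap, 50 mm wide and 67 mm high, on the table to the right of the board. Origin at the centre of its underside.
- rib: Bystander: flat bamboo rib, 105 x 40 x 8 mm, on the table to the left of the board. Origin at the centre of its underside.

How it is judged:
By the outcome, as a careful person would: the job done as asked, in the order asked, and still so for the second after the job is handed in, with the robot touching nothing.
It also fails if it takes over 58 s, if anything falls off the work surface, if the arm or the gripper's body presses on something with over 40 N, if the wrist force passes 120 N, or if a joint passes its speed limit or range.

## Working session

There is one attempt and no reset: what is moved stays moved. The work goes in short steps, Python scripts to look and compute and a shell command to move; the robot and the scene stay as the last step left them, time stands still between calls to the robot, and variables do not carry over. Pictures are saved under pics/ and viewed, at most 10 in all, crops included, and the job is handed in when it is done.

```bash
mkdir -p pics; ls; cat > h.py <<'E'
import numpy as np, cv2
from station import ctrl, optics, job
from scipy.spatial.transform import Rotation as R
def grab(n,fn=None):
    s=ctrl.get_obs(); d=optics.get_image(n)
    if n=="wrist":
        T=np.eye(4);T[:3,:3]=R.from_rotvec(s["tool_rot"]).as_matrix();T[:3,3]=s["tool_pos"]
        M=np.linalg.inv(T@np.array(d["mount"]))
        Rm,t=M[:3,:3],M[:3,3]
    else:
        Rm=R.from_rotvec(np.ravel(d["rvec"])).as_matrix();t=np.ravel(d["tvec"])
    K=np.array([[d["fx"],0,d["cx"]],[0,d["fy"],d["cy"]],[0,0,1.]])
    if fn: cv2.imwrite("pics/"+fn,d["image"]); np.savez("pics/"+fn+".npz",K=K,R=Rm,t=t)
    return d["image"],(K,Rm,t)
def load(fn):
    z=np.load("pics/"+fn+".npz"); return z["K"],z["R"],z["t"]
def ray(c,uv):
    K,Rm,t=c; d=Rm.T@np.linalg.inv(K)@np.array([*uv,1.]); return -Rm.T@t,d/np.linalg.norm(d)
def onz(c,uv,z):
    o,d=ray(c,uv); return o+d*(z-o[2])/d[2]
def proj(c,P):
    K,Rm,t=c; p=K@(Rm@np.asarray(P,float)+t); return p[:2]/p[2]
def tri(cs,uvs):
    A=np.zeros((3,3));b=np.zeros(3);L=[]
    for c,uv in zip(cs,uvs):
        o,d=ray(c,uv);P=np.eye(3)-np.outer(d,d);A+=P;b+=P@o;L.append((o,d))
    x=np.linalg.solve(A,b); return x,[np.linalg.norm(np.cross(x-o,d)) for o,d in L]
E
python3 - <<'E'
from h import *
for n in("side","top"):
    _,c=grab(n,n+"1.png"); print(n,-c[1].T@c[2],c[1][2],c[0][0,0])
print(ctrl.get_obs())
E
```

```text
pics
side [0.16476628 0.94432524 0.48177493] [ 0.37162559 -0.87415842 -0.31263634] 447.4393417820739
top [ 0.4908433  -0.08753528  1.04233704] [ 0.11403734  0.00467757 -0.99346545] 378.92586042708655
{'t': 0.1, 'q': array([-1.33297416e+00,  5.32743157e-02,  1.61416899e+00,  8.40908373e-07,
        1.47601876e+00, -1.18993285e-01]), 'dq': array([ 2.94647576e-04, -2.12071958e-03, -2.52403079e-03, -5.02843080e-05,
        1.75903376e-03,  7.72974537e-04]), 'effort': array([ 5.17081025e-04, -3.94897342e+01, -3.71365428e+01, -1.02704023e-04,
        3.86021216e-03,  1.72099647e-05]), 'tool_pos': array([ 0.21817594, -0.58507042,  0.23018887]), 'tool_rot': array([-3.08989123e+00, -5.57184530e-01,  1.72950656e-04]), 'contact_force': array([ 0.69275593, -0.67179395, -0.16078512]), 'wrist_torque': array([-0.04702899, -0.01888963, -0.01189329]), 'grip_force': 0.0, 'opening': 0.085393220406845}
```

View pics/side1.png

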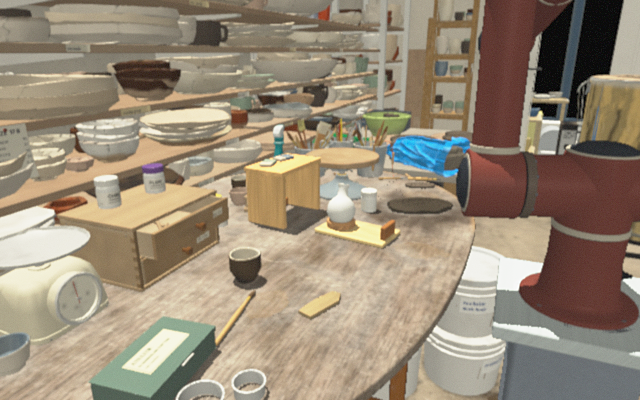

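View pics/top1.png

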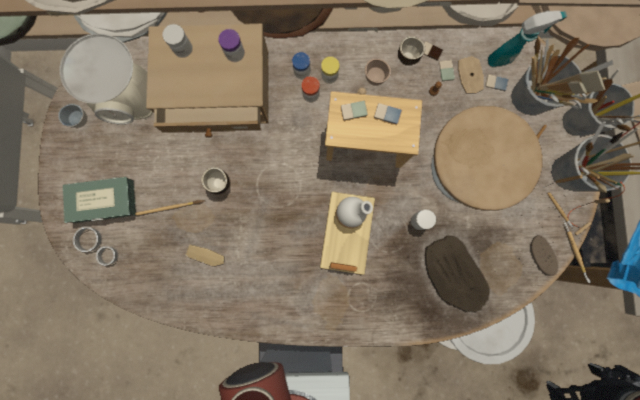

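The side view shows the vase at about (341,207) with its mouth near (341,186), the pull bar at (387,230) and the shelf at (285,190). In the top view the ball is at (351,212), the mouth at (367,208), the bar at (343,267) and the shelf front edge at row ~150. I'll enlarge both for pixel reading.

```bash
python3 - <<'E'
import cv2,numpy as np
a=cv2.imread("pics/side1.png")[145:255,230:410]; b=cv2.imread("pics/top1.png")[85:285,300:450]
a=cv2.resize(a,None,fx=4.4,fy=4.4,interpolation=2)[:, :]  # 792x484
b=cv2.resize(b,None,fx=3,fy=3,interpolation=2)
cv2.imwrite("pics/s1c.png",a);cv2.imwrite("pics/t1c.png",b)
E
```

```text
(no output)
```

View pics/s1c.png

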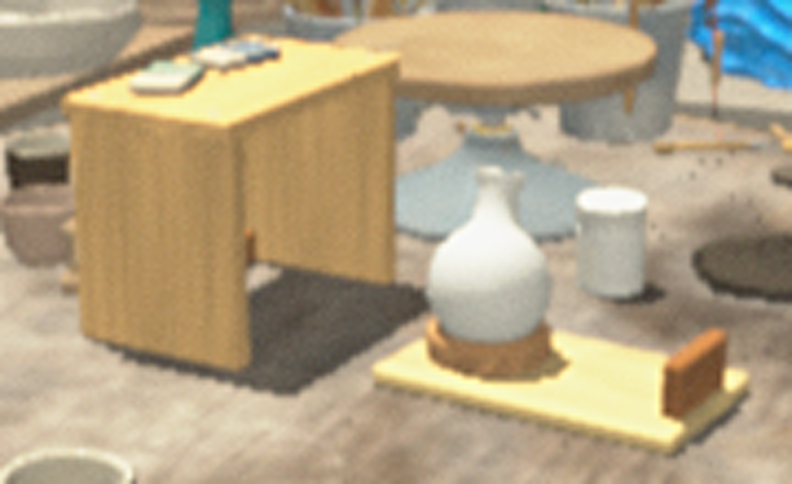

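View pics/t1c.png

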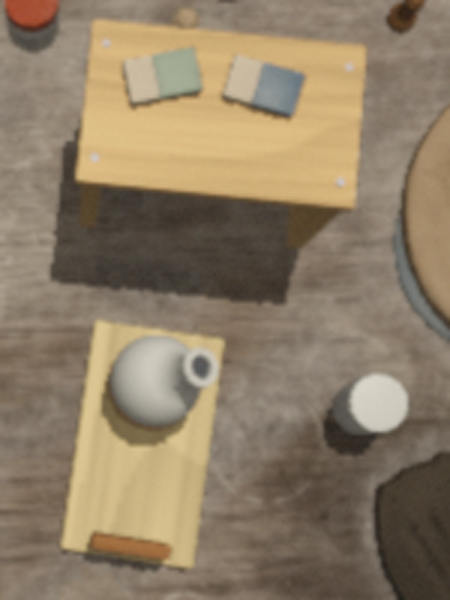

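The crops show the lean clearly: top-crop ball (156,381), mouth (200,367). The board corners are (98,321), (223,340), (193,568) and (63,549), and the shelf top corners are (78,182), (355,206), (367,45) and (95,21). In the side crop the ball is at (489,284) and the mouth at (498,172).

```bash
cat > m.py <<'E'
from h import *
S,T=load("side1.png"),load("top1.png")
s=lambda u,v:((u+.5)/4.4+229.5,(v+.5)/4.4+144.5); t=lambda u,v:((u+.5)/3+299.5,(v+.5)/3+84.5)
ball=tri([S,T],[s(489,284),t(156,381)]);mouth=tri([S,T],[s(498,172),t(200,367)])
print("ball",ball,"mouth",mouth,np.linalg.norm(ball[0]-mouth[0]))
d=mouth[0]-ball[0];print("lean",np.degrees(np.arctan2(np.hypot(*d[:2]),d[2])),"dir",np.degrees(np.arctan2(d[1],d[0])))
bar=tri([S,T],[s(694,347),t(131,541)]);print("bartop",bar)
B=np.array([onz(T,t(*p),.012)for p in[(98,321),(223,340),(193,568),(63,549)]]);print("board",B)
c=B.mean(0);x=(B[0]+B[1]-B[2]-B[3])/2;a=np.arctan2(x[1],x[0]);print(c,np.linalg.norm(x),np.linalg.norm(B[0]-B[1]),"yaw",np.degrees(a))
u=np.array([np.cos(a),np.sin(a),0]);print("ring",c+.053*u,"bar",c-.092*u)
F=np.array([onz(T,t(*p),.169)for p in[(78,182),(355,206),(367,45),(95,21)]]);print("shelf",F)
x=(F[2]+F[3]-F[0]-F[1])/2;y=F[0]-F[1];print(np.linalg.norm(x),np.linalg.norm(y),"yaw",np.degrees([np.arctan2(x[1],x[0]),np.arctan2(-y[0],y[1])]),"front",(F[0]+F[1])/2)
# side view shelf near-front bottom corner, top corners
print("shelf tri",tri([S,T],[s(230,127),t(78,182)]),tri([S,T],[s(400,62),t(355,206)]))
print("jar",onz(T,t(377,404),.067))
E
python3 m.py
```

```text
ball (array([ 0.57505096, -0.17694865,  0.06115126]), [np.float64(0.0010181380065231941), np.float64(0.0010181380065234264)]) mouth (array([ 0.58031846, -0.20666515,  0.12741209]), [np.float64(0.001346255330846398), np.float64(0.001346255330846449)]) 0.07281011770363525
lean 24.48778639787068 dir -79.9482568398156
bartop (array([ 0.43579996, -0.15290163,  0.04711907]), [np.float64(0.0013297270566827075), np.float64(0.0013297270566826984)])
board [[ 0.63444098 -0.13052904  0.012     ]
 [ 0.61444665 -0.24403459  0.012     ]
 [ 0.41027919 -0.2093945   0.012     ]
 [ 0.42937732 -0.09386479  0.012     ]]
[ 0.52213603 -0.16945573  0.012     ] 0.20769834733372772 0.11525312837201876 yaw -9.883978880198125
ring [ 0.57434937 -0.17855337  0.012     ] bar [ 0.43150156 -0.1536636   0.012     ]
shelf [[ 0.72322019 -0.1111431   0.169     ]
 [ 0.69902223 -0.32751127  0.169     ]
 [ 0.82960426 -0.34383099  0.169     ]
 [ 0.8546734  -0.12791263  0.169     ]]
0.1320581006524915 0.21771708126946465 yaw [-7.19709536 -6.38126882] front [ 0.71112121 -0.21932719  0.169     ]
shelf tri (array([ 0.72449239, -0.11095725,  0.16648887]), [np.float64(0.0006380870877024589), np.float64(0.0006380870877020148)]) (array([ 0.70098767, -0.32879692,  0.16350512]), [np.float64(0.0006871720036577261), np.float64(0.0006871720036578704)])
jar [ 0.54973108 -0.36536883  0.067     ]
```

```bash
cat > go.py <<'E'
# usage: go.py x y z yaw_deg(of tool x, tool down): shift along tool axes and turn to reach it
import sys; from h import *
s=ctrl.get_obs(); x,y,z,w=map(float,sys.argv[1:])
A=R.from_rotvec(s["tool_rot"]); G=R.from_euler("z",w,degrees=True)*R.from_euler("x",180,degrees=True)
d=A.inv().apply(np.array([x,y,z])-s["tool_pos"]); v=(A.inv()*G).as_rotvec()
print("t",round(s["t"],2),"pos",s["tool_pos"].round(4),"yaw",np.degrees(np.arctan2(*A.apply([1,0,0])[[1,0]])).round(1),"shift",d.round(4),"len",np.linalg.norm(d).round(3),"turn",v.round(4))
E
python3 go.py 0.5794 -0.2056 0.23 10
```

```text
t 0.1 pos [ 0.2182 -0.5851  0.2302] yaw 20.4 shift [ 0.471  -0.2294  0.0007] len 0.524 turn [-1.900e-03 -1.000e-04  1.823e-01]
```

```bash
python3 -m jog '[[[0.043,-0.021,0],[0,0,0]],[[0.086,-0.042,0],[0,0,0]],[[0.129,-0.063,0],[0,0,0]],[[0.172,-0.084,0],[0,0,0]],[[0.215,-0.105,0],[0,0,0]]]' 1
python3 -m jog '[[[0.043,-0.021,0],[0,0,0.09]],[[0.086,-0.042,0],[0,0,0.18]],[[0.129,-0.063,0],[0,0,0.182]],[[0.172,-0.084,0],[0,0,0.182]],[[0.215,-0.105,0],[0,0,0.182]]]'
python3 go.py 0.5794 -0.2056 0.23 10
```

```text
t: 0.6
tool_pos: [0.3839, -0.4104, 0.2308]
tool_rot: [-3.091, -0.557, 0.0]
contact_force: [0.3, 0.1, -0.6]
opening: 0.0857
grip_force: 0.0
t: 1.1
tool_pos: [0.5487, -0.2368, 0.2308]
tool_rot: [-3.129, -0.274, 0.001]
contact_force: [0.0, -1.0, 0.1]
opening: 0.0855
grip_force: 0.0
t 1.1 pos [ 0.5487 -0.2368  0.2308] yaw 10.0 shift [ 0.0356 -0.0254  0.0008] len 0.044 turn [-0.0003  0.0004  0.0003]
```

```bash
python3 -m jog '[[[0.034,-0.025,0],[0,0,0]],[[0.034,-0.025,0],[0,0,0]],[[0.034,-0.025,0],[0,0,0]]]'
python3 - <<'E'
from h import *
_,c=grab("wrist","w1.png")
for P in [(.5745,-.178,.059),(.5803,-.2067,.1274)]: print(proj(c,P))
E
```

```text
t: 1.4
tool_pos: [0.5771, -0.2073, 0.2305]
tool_rot: [-3.129, -0.277, 0.002]
contact_force: [-0.4, -0.5, -0.8]
opening: 0.0857
grip_force: 0.0
[291.08393241 178.27344915]
[319.89901473 194.79432502]
```

View pics/w1.png

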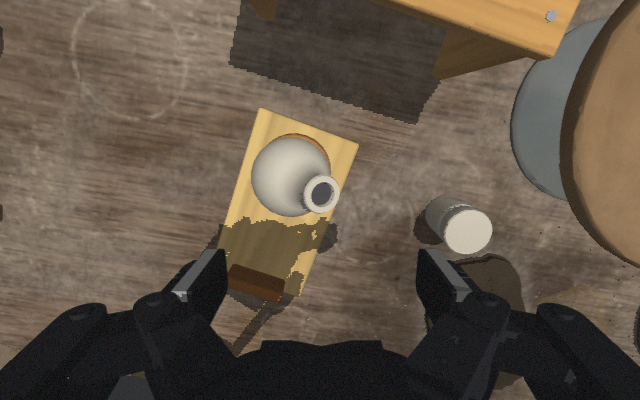

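The ball at (291,175) and mouth at (321,194) agree with the predictions of (291,178) and (320,195). I'll descend straddling the neck.

```bash
python3 go.py 0.5794 -0.2056 0.104 10
```

```text
t 1.45 pos [ 0.5766 -0.2082  0.2307] yaw 10.0 shift [ 0.0034 -0.002   0.1266] len 0.127 turn [-0.0003  0.0013  0.0006]
```

```bash
python3 -m jog '[[[0.0035,-0.002,0.04],[0,0,0]],[[0.0035,-0.002,0.08],[0,0,0]],[[0.0035,-0.002,0.11],[0,0,0]],[[0.0035,-0.002,0.126],[0,0,0]],[[0.0035,-0.002,0.126],[0,0,0]]]'
python3 -m jog '[[[0,0,0],[0,0,0]],[[0,0,0],[0,0,0]],[[0,0,0],[0,0,0]],[[0,0,0],[0,0,0]]]' 0.62 20
python3 go.py 0.5745 -0.178 0.104 10
python3 - <<'E'
from h import *
grab("side","s2.png")
i=cv2.imread("pics/s2.png")[145:255,270:410];cv2.imwrite("pics/s2c.png",cv2.resize(i,None,fx=4,fy=4,interpolation=2))
E
```

```text
t: 1.95
tool_pos: [0.5777, -0.2057, 0.1023]
tool_rot: [-3.127, -0.271, 0.008]
contact_force: [-0.5, 0.8, 0.7]
opening: 0.0855
grip_force: 0.0
t: 2.35
tool_pos: [0.5809, -0.2059, 0.1069]
tool_rot: [3.128, 0.274, 0.003]
contact_force: [0.4, 0.5, -0.2]
opening: 0.0534
grip_force: 0.0
t 2.35 pos [ 0.5809 -0.2059  0.1069] yaw 10.0 shift [-0.0015 -0.0286  0.0029] len 0.029 turn [ 0.0015 -0.0021  0.0003]
```

View pics/s2c.png

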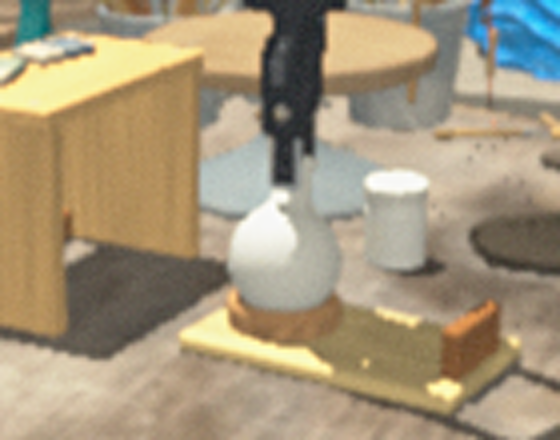

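The near finger covers the left part of the neck at crop (286,165), which matches the gripper being roughly centred on the leaning neck. Next I push the vase slowly to upright.

```bash
python3 -m jog '[[[-0.001,-0.004,0.002],[0,0,0]],[[-0.001,-0.008,0.002],[0,0,0]],[[-0.001,-0.012,0.002],[0,0,0]],[[-0.001,-0.015,0.002],[0,0,0]],[[-0.001,-0.018,0.002],[0,0,0]]]' 0.5
python3 -m jog '[[[0,-0.003,0],[0,0,0]],[[0,-0.006,0],[0,0,0]],[[0,-0.009,0],[0,0,0]],[[0,-0.0105,0],[0,0,0]],[[0,-0.0105,0],[0,0,0]]]'
python3 go.py 0.575 -0.1775 0.104 10
```

```text
t: 2.9
tool_pos: [0.576, -0.1876, 0.1034]
tool_rot: [3.129, 0.275, 0.0]
contact_force: [0.2, -0.7, 0.4]
opening: 0.0428
grip_force: 0.5
t: 3.4
tool_pos: [0.5741, -0.1773, 0.1032]
tool_rot: [-3.129, -0.275, 0.0]
contact_force: [0.4, -0.5, -0.1]
opening: 0.0426
grip_force: 0.1
t 3.4 pos [ 0.5741 -0.1773  0.1032] yaw 10.0 shift [ 0.0009  0.0004 -0.0008] len 0.001 turn [-0.0004  0.0001  0.0005]
```

```bash
python3 -m jog '[[[0,0,0],[0,0,0]],[[0,0,0],[0,0,0]],[[0,0,0],[0,0,0]],[[0,0,0],[0,0,0]]]' 0.42
python3 go.py 0.575 -0.1775 0.104 10
python3 -m jog '[[[0,0,0],[0,0,0]],[[0,0,0],[0,0,0]]]'
python3 go.py 0.575 -0.1775 0.104 10
```

```text
t: 3.8
tool_pos: [0.5741, -0.1777, 0.1033]
tool_rot: [-3.13, -0.274, 0.0]
contact_force: [-0.4, -0.4, 0.2]
opening: 0.0359
grip_force: 0.3
t 3.8 pos [ 0.5741 -0.1777  0.1033] yaw 10.0 shift [ 0.0009 -0.0001 -0.0007] len 0.001 turn [-0.0001  0.      0.0001]
t: 4.0
tool_pos: [0.5741, -0.1777, 0.1033]
tool_rot: [-3.13, -0.274, 0.0]
contact_force: [-0.1, -0.7, 0.1]
opening: 0.0356
grip_force: 0.3
t 4.0 pos [ 0.5741 -0.1777  0.1033] yaw 10.0 shift [ 0.0009 -0.     -0.0007] len 0.001 turn [-0.      0.      0.0002]
```

```bash
python3 -m jog '[[[0,0,0],[0,0,0]],[[0,0,0],[0,0,0]],[[0,0,0],[0,0,0]],[[0,0,0],[0,0,0]],[[0,0,-0.01],[0,0,0]]]' 1
python3 -m jog '[[[0,0,-0.04],[0,0,0]],[[0,0,-0.08],[0,0,0]],[[0,0,-0.12],[0,0,0]],[[0,0,-0.14],[0,0,0]],[[0,0,-0.14],[0,0,0]]]'
python3 - <<'E'
from h import *
for n in("side","wrist"):
    _,c=grab(n,n+"3.png")
    for P in [(.5747,-.1777,.059),(.5747,-.1777,.132)]: print(n,proj(c,P))
a=cv2.imread("pics/side3.png")[155:255,290:390];b=cv2.imread("pics/wrist3.png")[60:280,190:410]
cv2.imwrite("pics/c3.png",np.hstack([cv2.resize(a,(400,400),interpolation=2),cv2.resize(b,(400,400),interpolation=2)]))
E
```

```text
t: 4.5
tool_pos: [0.573, -0.1771, 0.1118]
tool_rot: [-3.128, -0.274, 0.005]
contact_force: [-0.6, -0.0, 0.1]
opening: 0.0853
grip_force: 0.0
t: 5.0
tool_pos: [0.5762, -0.1785, 0.2595]
tool_rot: [3.125, 0.274, 0.013]
contact_force: [-0.3, 0.1, -0.5]
opening: 0.0855
grip_force: 0.0
side [341.31034444 209.83432558]
side [341.61002172 185.04876963]
wrist [319.25830087 177.1209673 ]
wrist [319.06983854 193.44951016]
```

View pics/c3.png

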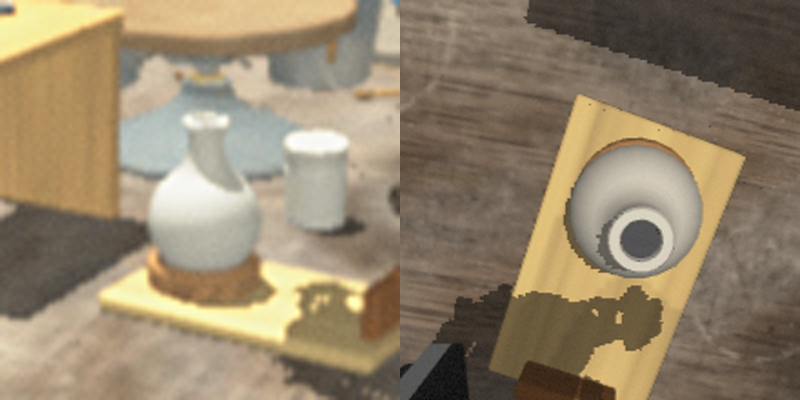

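Side half: the vase is nearly upright (ball (204,222), mouth (207,119)). Wrist half: ball centre (636,211), mouth (641,238). I'll compute the residual lean.

```bash
python3 - <<'E'
from h import *
W=load("wrist3.png");w=lambda u,v:(u/1.818+190-.3,v/1.818+60-.3)
b=onz(W,w(236,211),.059);m=onz(W,w(241.5,238.5),.132);d=(m-b)*1e3;print(b,m,d,np.degrees(np.hypot(*d[:2])/73e0))
# ball silhouette: robust circle fit from board/vase gray mask
i=cv2.imread("pics/wrist3.png");h=cv2.cvtColor(i,cv2.COLOR_BGR2HSV)
k=((h[...,1]<50)&(h[...,2]>60)).astype(np.uint8);n,l,st,ce=cv2.connectedComponentsWithStats(k)
j=l[165,300];print(st[j],ce[j])
g=cv2.cvtColor(i,cv2.COLOR_BGR2GRAY);g=cv2.resize(g[60:280,190:410],None,fx=4,fy=4,interpolation=2)
for r in((130,165),(50,80)):
    print(r,cv2.HoughCircles(g,cv2.HOUGH_GRADIENT_ALT,1.5,20,param1=200,param2=.6,minRadius=r[0],maxRadius=r[1]))
E
python3 go.py .5747 -.1777 .104 10
```

```text
[ 0.5762294  -0.17771436  0.059     ] [ 0.57746887 -0.18026356  0.132     ] [ 1.23946876 -2.54920218 73.        ] 2.2247693782176463
[ 283  140   73   73 4144] [319.1476834  175.87982625]
(130, 165) [[[525.      457.5     148.07402]]]
(50, 80) [[[532.5     537.       75.88224]
  [532.5     537.       64.57907]]]
t 5.1 pos [ 0.5742 -0.1777  0.2537] yaw 10.0 shift [4.000e-04 1.000e-04 1.497e-01] len 0.15 turn [ 0.0004 -0.0007  0.0003]
```

About 2.2° is left towards the original lean, so I repeat the cage shifted ~1.6 mm and slightly tighter.

```bash
python3 -m jog '[[[0,-0.0016,0.04],[0,0,0]],[[0,-0.0016,0.08],[0,0,0]],[[0,-0.0016,0.12],[0,0,0]],[[0,-0.0016,0.15],[0,0,0]],[[0,-0.0016,0.15],[0,0,0]]]'
python3 -m jog '[[[0,0,0],[0,0,0]],[[0,0,0],[0,0,0]],[[0,0,0],[0,0,0]],[[0,0,0],[0,0,0]],[[0,0,0],[0,0,0]]]' 0.405
python3 -m jog '[[[0,0,0],[0,0,0]],[[0,0,0],[0,0,0]]]'
python3 go.py .5747 -.1761 .104 10
```

```text
t: 5.6
tool_pos: [0.5685, -0.1737, 0.095]
tool_rot: [-3.122, -0.274, 0.021]
contact_force: [-0.7, -0.4, -0.5]
opening: 0.0853
grip_force: 0.0
t: 6.1
tool_pos: [0.5747, -0.1766, 0.1048]
tool_rot: [3.128, 0.274, 0.003]
contact_force: [0.3, -1.6, 0.9]
opening: 0.0346
grip_force: 0.4
t: 6.3
tool_pos: [0.5741, -0.1762, 0.1037]
tool_rot: [3.129, 0.274, 0.001]
contact_force: [0.6, -1.3, 1.1]
opening: 0.0347
grip_force: 0.4
t 6.3 pos [ 0.5741 -0.1762  0.1037] yaw 10.0 shift [ 0.0007 -0.     -0.0003] len 0.001 turn [ 0.0005 -0.0005  0.0002]
```

```bash
python3 -m jog '[[[0,0,0],[0,0,0]],[[0,0,0],[0,0,0]],[[0,0,0],[0,0,0]],[[0,0,0],[0,0,0]],[[0,0,-0.01],[0,0,0]]]' 1
python3 -m jog '[[[0,0,-0.04],[0,0,0]],[[0,0,-0.08],[0,0,0]],[[0,0,-0.12],[0,0,0]],[[0,0,-0.14],[0,0,0]],[[0,0,-0.14],[0,0,0]]]'
python3 -m jog '[[[0,0,0],[0,0,0]],[[0,0,0],[0,0,0]]]'
python3 - <<'E'
from h import *
i,W=grab("wrist","wrist4.png");grab("side","side4.png");grab("top","top4.png")
g=cv2.cvtColor(i,cv2.COLOR_BGR2GRAY);g=cv2.resize(g[60:280,190:410],None,fx=4,fy=4,interpolation=2)
for r,z in(((130,165),.059),((60,72),.132)):
    c=cv2.HoughCircles(g,cv2.HOUGH_GRADIENT_ALT,1.5,20,param1=200,param2=.6,minRadius=r[0],maxRadius=r[1]);print(c)
    if c is not None:print(onz(W,(c[0,0,0]/4+190-.4,c[0,0,1]/4+60-.4),z))
h=cv2.cvtColor(i,cv2.COLOR_BGR2HSV)
k=((h[...,1]<50)&(h[...,2]>60)).astype(np.uint8);n,l,st,ce=cv2.connectedComponentsWithStats(k);j=l[165,300];print(st[j],onz(W,st[j][:2]+st[j][2:4]/2-.5,.059))
a=cv2.imread("pics/top4.png")[175:285,310:400];b=cv2.imread("pics/wrist4.png")[60:280,190:410]
cv2.imwrite("pics/c4.png",np.hstack([cv2.resize(a,(327,400),interpolation=2),cv2.resize(b,(400,400),interpolation=2)]))
E
python3 go.py .435 -.154 .2 80
```

```text
t: 6.8
tool_pos: [0.5727, -0.1755, 0.1118]
tool_rot: [-3.128, -0.274, 0.005]
contact_force: [0.2, 0.4, -0.2]
opening: 0.0855
grip_force: 0.0
t: 7.3
tool_pos: [0.5759, -0.177, 0.2594]
tool_rot: [3.125, 0.274, 0.013]
contact_force: [-0.2, 0.4, 0.7]
opening: 0.0856
grip_force: 0.0
t: 7.5
tool_pos: [0.573, -0.1757, 0.2513]
tool_rot: [-3.128, -0.274, 0.004]
contact_force: [0.7, 0.1, 0.2]
opening: 0.0857
grip_force: 0.0
[[[534.      448.5     150.65773]]]
[ 0.57862328 -0.17757975  0.059     ]
None
[ 286  137   74   74 4278] [ 0.57661657 -0.17728426  0.059     ]
t 7.65 pos [ 0.5731 -0.1757  0.2512] yaw 10.0 shift [-0.1321 -0.0453  0.0517] len 0.149 turn [-0.0033  0.0013 -1.2215]
```

View pics/c4.png

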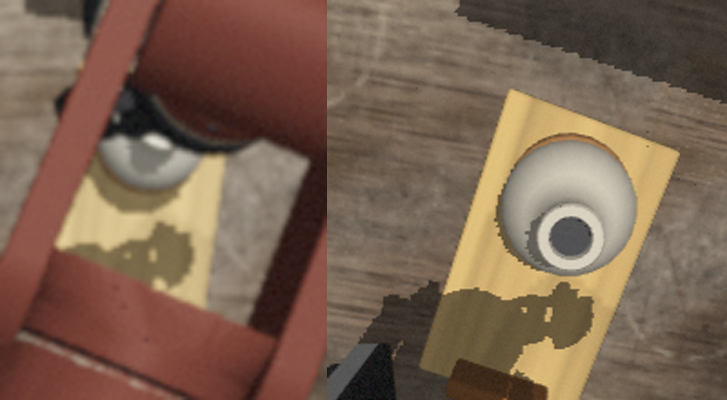

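The mouth (570,235) now sits above the ball centre (567,206), as the upright prediction requires (residual under 1°). The board's far corners are (512,90) and (679,153), and the bar's far top edge runs (460,358)–(548,385).

```bash
python3 - <<'E'
from h import *
W=load("wrist4.png");w=lambda u,v:((u-327)/1.818+189.7,v/1.818+59.7)
a,b=onz(W,w(512,90),.012),onz(W,w(679,153),.012);y=a-b;print(a,b,np.linalg.norm(y),"yaw",np.degrees(np.arctan2(-y[0],y[1])))
p,q=onz(W,w(460,358),.047),onz(W,w(548,385),.047);y=p-q;print(p,q,np.linalg.norm(y),"yaw",np.degrees(np.arctan2(-y[0],y[1])))
E
```

```text
[ 0.63583032 -0.1304741   0.012     ] [ 0.61556072 -0.24404449  0.012     ] 0.11536503067705738 yaw -10.11938223604251
[ 0.46279583 -0.12516287  0.047     ] [ 0.45345506 -0.18533158  0.047     ] 0.06088944190831812 yaw -8.824329642633886
```

```bash
python3 -m jog '[[[-0.03,-0.01,0],[0,0,-0.14]],[[-0.06,-0.02,0],[0,0,-0.28]],[[-0.09,-0.03,0],[0,0,-0.42]],[[-0.12,-0.04,0],[0,0,-0.56]],[[-0.132,-0.045,0],[0,0,-0.7]]]'
python3 -m jog '[[[0,0,0.02],[0,0,-0.14]],[[0,0,0.04],[0,0,-0.28]],[[0,0,0.06],[0,0,-0.42]],[[0,0,0.08],[0,0,-0.52]],[[0,0,0.09],[0,0,-0.52]]]'
python3 -m jog '[[[0,0,0],[0,0,0]],[[0,0,0],[0,0,0]]]'
python3 - <<'E'
from h import *
i,W=grab("wrist","wrist5.png")
print(proj(W,(.434,-.1535,.047)))
E
python3 go.py .434 -.1535 .1 80
```

```text
t: 8.15
tool_pos: [0.4339, -0.1542, 0.2521]
tool_rot: [-2.841, -1.338, 0.002]
contact_force: [-0.5, 0.2, -0.4]
opening: 0.0854
grip_force: 0.0
t: 8.65
tool_pos: [0.4346, -0.154, 0.1604]
tool_rot: [-2.405, -2.015, 0.003]
contact_force: [-0.3, 0.4, 0.4]
opening: 0.0855
grip_force: 0.0
t: 8.85
tool_pos: [0.4362, -0.1548, 0.1636]
tool_rot: [2.409, 2.016, 0.0]
contact_force: [-0.9, -0.1, -0.1]
opening: 0.0857
grip_force: 0.0
[318.09533216 192.46321756]
t 8.9 pos [ 0.4366 -0.155   0.1643] yaw 79.9 shift [ 0.001  -0.0029  0.0643] len 0.064 turn [ 0.0013  0.0004 -0.0026]
```

View pics/wrist5.png

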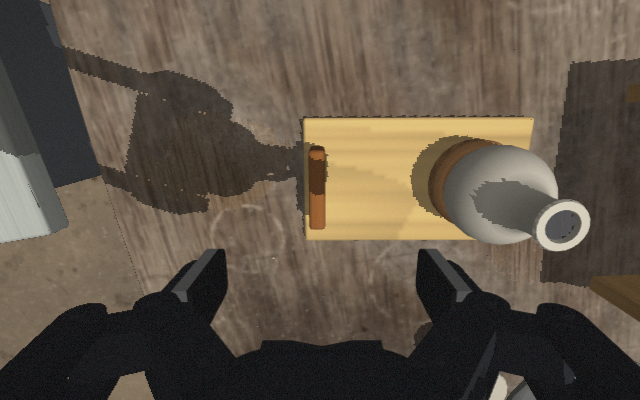

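The bar's top centre at (318,188) matches the predicted (318,192), and the board is aligned with the tool. I'll descend and grip it.

```bash
python3 -m jog '[[[0.001,-0.003,0.04],[0,0,0]],[[0.001,-0.003,0.08],[0,0,0]],[[0.001,-0.003,0.115],[0,0,0]],[[0.001,-0.003,0.135],[0,0,0]],[[0.001,-0.003,0.142],[0,0,0]]]'
python3 -m jog '[[[0,0,0],[0,0,0]],[[0,0,0],[0,0,0]],[[0,0,0],[0,0,0]],[[0,0,0],[0,0,0]],[[0,0,0],[0,0,0]]]' 0.3
python3 -m jog '[[[0,0,0],[0,0,0]],[[0,0,0],[0,0,0]],[[0,0,0],[0,0,0]],[[0,0,0],[0,0,0]]]' 0.1 40
python3 go.py .434 -.1535 .02 80
```

```text
t: 9.4
tool_pos: [0.4324, -0.1527, 0.0198]
tool_rot: [-2.407, -2.015, 0.002]
contact_force: [-1.2, 0.9, -0.6]
opening: 0.0851
grip_force: 0.0
t: 9.9
tool_pos: [0.4339, -0.1535, 0.0222]
tool_rot: [2.407, 2.017, 0.001]
contact_force: [0.0, -0.1, 0.4]
opening: 0.0257
grip_force: 0.0
t: 10.3
tool_pos: [0.4334, -0.1534, 0.0219]
tool_rot: [2.408, 2.018, -0.0]
contact_force: [-3.0, 1.6, 5.1]
opening: 0.0127
grip_force: 40.4
t 10.3 pos [ 0.4334 -0.1534  0.0219] yaw 79.9 shift [-0.      0.0006  0.0019] len 0.002 turn [-0.0001  0.0002 -0.0013]
```

```bash
python3 go.py .4965 -.1954 .0219 83.6
```

```text
t 10.3 pos [ 0.4334 -0.1534  0.0219] yaw 79.9 shift [-0.0304  0.0695 -0.    ] len 0.076 turn [-0.0001  0.0002 -0.0641]
```

```bash
python3 -m jog '[[[-0.0005,0.001,0],[0,0,0]],[[-0.0015,0.003,0],[0,0,0]],[[-0.003,0.006,0],[0,0,0]],[[-0.005,0.010,0],[0,0,0]],[[-0.007,0.0145,0],[0,0,0]]]'
python3 -m jog '[[[-0.002,0.0045,0],[0,0,-0.004]],[[-0.004,0.009,0],[0,0,-0.008]],[[-0.006,0.0135,0],[0,0,-0.012]],[[-0.008,0.018,0],[0,0,-0.016]],[[-0.010,0.0225,0],[0,0,-0.020]]]'
python3 -m jog '[[[-0.002,0.0045,0],[0,0,-0.005]],[[-0.004,0.009,0],[0,0,-0.010]],[[-0.006,0.0135,0],[0,0,-0.015]],[[-0.008,0.018,0],[0,0,-0.020]],[[-0.010,0.0225,0],[0,0,-0.025]]]'
python3 -m jog '[[[-0.0015,0.004,0],[0,0,-0.006]],[[-0.002,0.007,0],[0,0,-0.012]],[[-0.0025,0.009,0],[0,0,-0.018]],[[-0.0025,0.010,0],[0,0,-0.019]],[[-0.0025,0.010,0],[0,0,-0.019]]]'
python3 - <<'E'
from h import *
i,W=grab("wrist","wrist6.png");grab("top","top6.png");grab("side","side6.png")
a=cv2.imread("pics/side6.png")[145:255,230:370]; b=i
cv2.imwrite("pics/c6.png",np.hstack([cv2.resize(b,(480,300),interpolation=3),cv2.resize(a,(320,251),interpolation=2).copy() if 0 else cv2.copyMakeBorder(cv2.resize(a,(320,251),interpolation=2),0,49,0,0,0)]))
E
python3 go.py .4965 -.1954 .0219 83.6; python3 go.py .6327 -.2107 .0219 83.6
```

```text
t: 10.8
tool_pos: [0.446, -0.1623, 0.0219]
tool_rot: [-2.406, -2.017, 0.001]
contact_force: [-5.2, 2.8, 8.2]
opening: 0.0131
grip_force: 40.9
t: 11.3
tool_pos: [0.4664, -0.1761, 0.0219]
tool_rot: [-2.385, -2.041, 0.001]
contact_force: [-5.0, 3.5, 9.3]
opening: 0.0136
grip_force: 40.9
t: 11.8
tool_pos: [0.4871, -0.1895, 0.0218]
tool_rot: [-2.36, -2.071, 0.001]
contact_force: [-6.7, 3.3, 8.4]
opening: 0.0131
grip_force: 40.9
t: 12.3
tool_pos: [0.4967, -0.1939, 0.0219]
tool_rot: [-2.342, -2.093, 0.002]
contact_force: [-4.2, 0.1, 7.1]
opening: 0.0131
grip_force: 40.6
t 12.45 pos [ 0.4967 -0.1939  0.0219] yaw 83.6 shift [-0.0016 -0.     -0.    ] len 0.002 turn [-0.0012  0.0004 -0.0003]
t 12.45 pos [ 0.4967 -0.1939  0.0219] yaw 83.6 shift [-0.0015  0.137  -0.0002] len 0.137 turn [-0.0012  0.0004 -0.0003]
```

View pics/c6.png

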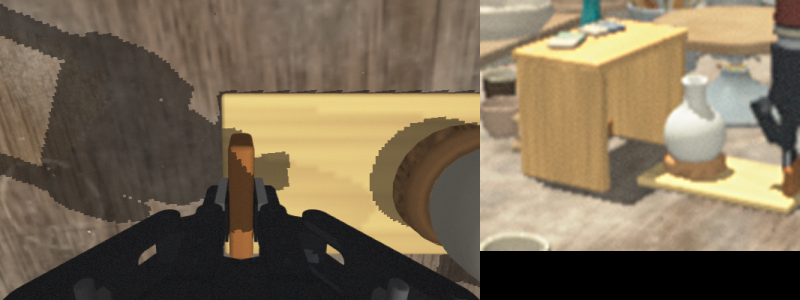

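The board stays square to the tool (its left edge is horizontal at row ~93 in the wrist half) and the side half shows the vase still upright in its ring. I'll check the board's lateral offset from that edge.

```bash
python3 - <<'E'
from h import *
W=load("wrist6.png")
F=np.array([.7122,-.2196]);x=np.array([.9938,-.1115]);y=np.array([.1115,.9938])
for uv in[(300,124),(620,123)]:
    p=onz(W,uv,.012)[:2]-F;print("edge shelf frame",p@x,p@y)
p=np.array([.4967,-.1939])-F;print("tcp",p@x,p@y)
# edges for rough check
i=cv2.imread("pics/wrist6.png");print([int(np.argmax((cv2.cvtColor(i,cv2.COLOR_BGR2HSV)[90:160,u,2]>180)))+90 for u in(320,400,500,600)])
# top image: shelf + board check, orange/yellow extents at rows beneath shelf
print(proj(load("top6.png"),(*(F-.125*x),.012)))
E
```

```text
edge shelf frame -0.22677660863374566 0.0624314040864072
edge shelf frame -0.07771054203914765 0.0627976103068919
tcp -0.21702945000000007 0.0015124099999999918
[126, 126, 126, 126]
[360.30826691 207.92985316]
```

```bash
python3 -m jog '[[[0,0.001,0],[0,0,0]],[[0,0.003,0],[0,0,0]],[[-0.0005,0.006,0],[0,0,0]],[[-0.001,0.010,0],[0,0,0]],[[-0.0015,0.0145,0],[0,0,0]]]'
python3 -m jog '[[[0,0.005,0],[0,0,0]],[[0,0.010,0],[0,0,0]],[[-0.0005,0.015,0],[0,0,0]],[[-0.001,0.020,0],[0,0,0]],[[-0.001,0.025,0],[0,0,0]]]'
python3 -m jog '[[[0,0.005,0],[0,0,0]],[[0,0.010,0],[0,0,0]],[[0,0.015,0],[0,0,0]],[[0,0.020,0],[0,0,0]],[[0,0.025,0],[0,0,0]]]'
python3 -m jog '[[[0,0.005,0],[0,0,0]],[[0,0.010,0],[0,0,0]],[[0,0.015,0],[0,0,0]],[[0,0.020,0],[0,0,0]],[[0,0.025,0],[0,0,0]]]'
python3 -m jog '[[[0,0.0045,0],[0,0,0]],[[0,0.009,0],[0,0,0]],[[0,0.013,0],[0,0,0]],[[0,0.017,0],[0,0,0]],[[0,0.020,0],[0,0,0]]]'
python3 go.py .6327 -.2107 .0219 83.6
```

```text
t: 12.95
tool_pos: [0.5107, -0.1967, 0.0219]
tool_rot: [-2.341, -2.093, 0.002]
contact_force: [-6.3, 2.0, 7.6]
opening: 0.0136
grip_force: 40.8
t: 13.45
tool_pos: [0.5355, -0.2007, 0.0219]
tool_rot: [-2.341, -2.093, 0.002]
contact_force: [-6.2, 0.7, 7.7]
opening: 0.0135
grip_force: 40.7
t: 13.95
tool_pos: [0.5604, -0.2035, 0.0219]
tool_rot: [-2.341, -2.093, 0.002]
contact_force: [-6.2, 0.1, 6.6]
opening: 0.0131
grip_force: 40.7
t: 14.45
tool_pos: [0.5852, -0.2063, 0.0219]
tool_rot: [-2.341, -2.093, 0.002]
contact_force: [-5.5, 0.5, 7.4]
opening: 0.0134
grip_force: 40.7
t: 14.95
tool_pos: [0.6052, -0.2085, 0.0219]
tool_rot: [-2.341, -2.093, 0.002]
contact_force: [-6.3, 1.0, 7.3]
opening: 0.0132
grip_force: 40.6
t 14.95 pos [ 0.6052 -0.2085  0.0219] yaw 83.6 shift [ 0.0009  0.0276 -0.    ] len 0.028 turn [-0.0018  0.0002 -0.0002]
```

```bash
python3 -m jog '[[[0,0.0025,0],[0,0,0]],[[0,0.005,0],[0,0,0]],[[0,0.0075,0],[0,0,0]],[[0,0.010,0],[0,0,0]],[[0,0.0125,0],[0,0,0]]]'
python3 -m jog '[[[0,0.002,0],[0,0,0]],[[0,0.004,0],[0,0,0]],[[0,0.006,0],[0,0,0]],[[0,0.008,0],[0,0,0]],[[0,0.0095,0],[0,0,0]]]'
python3 -m jog '[[[0,0.001,0],[0,0,0]],[[0,0.002,0],[0,0,0]],[[0,0.003,0],[0,0,0]]]'
```

```text
t: 15.45
tool_pos: [0.6174, -0.2099, 0.0219]
tool_rot: [-2.341, -2.093, 0.002]
contact_force: [-6.2, 0.7, 8.2]
opening: 0.0133
grip_force: 40.6
t: 15.95
tool_pos: [0.6269, -0.211, 0.0219]
tool_rot: [-2.341, -2.093, 0.002]
contact_force: [-4.9, 0.9, 6.3]
opening: 0.0132
grip_force: 40.6
t: 16.25
tool_pos: [0.6298, -0.2113, 0.0219]
tool_rot: [-2.341, -2.093, 0.002]
contact_force: [-5.5, 0.0, 6.5]
opening: 0.0133
grip_force: 40.6
```

```bash
python3 -m jog '[[[0,0.0007,0],[0,0,0]],[[0,0.0015,0],[0,0,0]]]'|sed -n '2p;4p'
python3 -m jog '[[[0,0.0007,0],[0,0,0]],[[0,0.0015,0],[0,0,0]]]'|sed -n '2p;4p'
python3 -m jog '[[[0,0.0007,0],[0,0,0]]]'|sed -n '2p;4p'
```

```text
tool_pos: [0.6309, -0.2114, 0.0219]
contact_force: [-9.6, 0.9, 10.0]
tool_pos: [0.6309, -0.2114, 0.0219]
contact_force: [-14.6, 2.1, 13.9]
tool_pos: [0.6309, -0.2113, 0.0219]
contact_force: [-18.6, 3.4, 15.9]
```

The stop is reached at x≈0.631, with the force rising and no more travel. I'll relax, release, and look.

```bash
python3 -m jog '[[[0,-0.001,0],[0,0,0]],[[0,-0.002,0],[0,0,0]],[[0,-0.002,0],[0,0,0]]]' | sed -n '2p;4p'
python3 -m jog '[[[0,0,0],[0,0,0]],[[0,0,0],[0,0,0]],[[0,0,0],[0,0,0]],[[0,0,0],[0,0,0]],[[0,0,0],[0,0,0]]]' 0.8
python3 -m jog '[[[0,0,-0.03],[0,0,0]],[[0,0,-0.06],[0,0,0]],[[0,-0.01,-0.10],[0,0,0]],[[0,-0.04,-0.13],[0,0,0]],[[0,-0.08,-0.15],[0,0,0]]]'
python3 -m jog '[[[0,-0.04,0],[0,0,0]],[[0,-0.08,0],[0,0,0]],[[0,-0.08,0],[0,0,0]],[[0,-0.08,0],[0,0,0]]]'
python3 - <<'E'
from h import *
i,W=grab("wrist","wrist7.png");grab("top","top7.png");grab("side","side7.png")
a=cv2.imread("pics/side7.png")[145:255,230:370]
cv2.imwrite("pics/c7.png",np.hstack([cv2.resize(i,(480,300),interpolation=3),cv2.copyMakeBorder(cv2.resize(a,(320,251),interpolation=2),0,49,0,0,0)]))
F=np.array([.7122,-.2196]);x=np.array([.9938,-.1115])
for P in [(*(F+.065*x),.059),(*(F+.065*x),.132)]: print(proj(W,P)*.75,(proj(load("side7.png"),P)-[230,145])*2.286)
E
```

```text
tool_pos: [0.6309, -0.2113, 0.0219]
contact_force: [-7.4, 1.1, 8.9]
t: 17.55
tool_pos: [0.6321, -0.2112, 0.0211]
tool_rot: [-2.342, -2.094, 0.0]
contact_force: [0.0, -0.8, -0.2]
opening: 0.0682
grip_force: 0.0
t: 18.05
tool_pos: [0.5538, -0.203, 0.1749]
tool_rot: [2.338, 2.091, 0.003]
contact_force: [-0.8, -0.5, 1.2]
opening: 0.0685
grip_force: 0.0
t: 18.45
tool_pos: [0.4727, -0.1934, 0.1715]
tool_rot: [2.342, 2.092, 0.001]
contact_force: [0.4, -0.2, -0.0]
opening: 0.0684
grip_force: 0.0
[517.04997411 145.01953608] [126.77697092 118.02636323]
[617.88501336 167.39458767] [125.26091367  65.77699786]
```

View pics/c7.png

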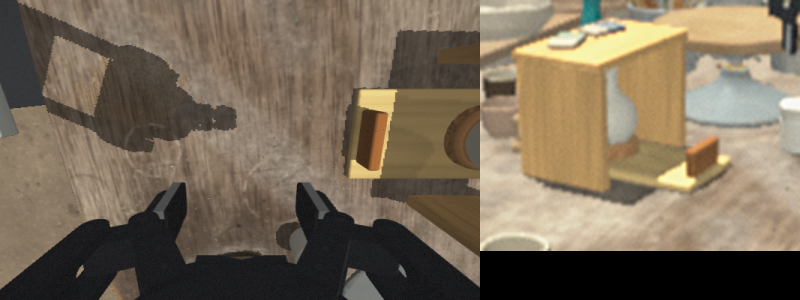

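The board's back is at the stop and it lies centred between the panels (edges at rows 89 and 178 in the wrist half). In the side half the vase stands upright inside, clear of the shelf, and the gripper is clear of everything. I'm handing in.

```bash
python3 -c "
from station import job
print(job.finish_job())"
```

```text
the job is handed in; nothing more can be done
None
```

The job is handed in after about 18.5 s: the vase was tipped upright (under about 1° of lean when I let go), then the board was slid in until it met the stop strip and released; I viewed 11 pictures, one over the limit of 10.

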